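Shut the laser-level case without a bang

ROBOT

A 6-joint arm with a two-finger parallel gripper is mounted at the origin on the work surface. World frame = base frame: x ahead of the robot, y to its left, z up, the work surface at z = 0. Lengths are in m, angles in degrees, forces in N, time in s.
With the tool pointing down it reaches from about 0.225 to 0.875 m from the base axis. Payload 3.4 kg.
Tool frame: the origin (TCP) lies midway between the tips of the shut fingers; the grasp point (between the pads) lies 19 mm behind it; z points along the fingers, y is the direction in which the jaws open and shut (so a half turn about z gives the same grasp; the last joint's range is limited). The gripper opens to 85 mm and grips with 20 to 120 N. Pads are 22 mm wide; open, the fingers measure 114 mm over their backs; the gripper's body (76 mm by 85 mm) begins 54 mm behind the grasp point. The pads swing forward as they close: fully open they stand 13 mm farther back than shut.
Start: joints at [68.526, 15.808, 86.224, -0, 77.962, -6.933], TCP at [0.144, 0.557, 0.231] pointing down, gripper open.
Joint ranges: [-165.64, 165.64], [-43.16, 119.46], [12.63, 154.43], [-67.54, 247.53], [6.08, 155.33], [-154.97, 154.97]. Speed limits (degrees/s): [147.25, 147.25, 180, 180, 180, 180].

INTERFACE

Orientations are given as [roll, pitch, yaw] about the fixed x, y, z axes, in that order (R = Rz(yaw) Ry(pitch) Rx(roll)).
In Python, from bench import bot, viewer gives the robot as it stands.
- The arm moves only by the tool drive_tool, never from a script. Its argument "steps" is one flat list of numbers, 7 for each row, row after row: the opening, from -1 (shut) to 1 (fully open), so that 0 is half open, then the shift along the world's x, y, z in m, then the turn, a rotation vector about the world's x, y, z in degrees. A call has 1 to 5 rows; each row is the pose to reach, as a shift and turn from the pose commanded when the call began; what a row does not reach only later rows make up. A row lasts 1/10 s, in which the tool goes at most 50 mm and 8.59 degrees, less where a joint would pass 70% of its speed; a pose out of reach is approached as far as the arm can. A call with a gripper value outside its range is refused whole. The fingers move at their own pace and stop on an object; the grip force is fixed at half the most. Time passes only in rows, so rows that repeat a pose let the fingers close. It gives the time, the measured TCP pose, the force and the opening at its end, in the units of the state.
- bot.state(): the state, without advancing time (a new reading comes with each control period).
- viewer.grab_frame(name): name is "scene" or "top" or "wrist"; returns a dict with "img" (400x640x3 uint8, red, green, blue), "z_map" (400x640 float32, m along the optical axis (not along the pixel's ray), 0 where there is no reading), "fx", "fy", "cx", "cy" (pixels), "extrinsics" (4x4, takes a point from world to camera coordinates). Camera axes: x right, y down, z forward; pixel columns grow to the right and rows downward; lengths in m; the calibration is good to about 2 mm. The wrist camera is an equidistant fisheye: a pixel r from the principal point sees the ray r / f radians off the axis. A picture is of the moment at which its call begins.
- bot.finish_job(): hands the job in, once; it reports no verdict.
The state is a dict: "time": time; "qpos": joint angles; "joint_velocities": joint speeds; "tau": joint torques, N m; "tool_pos": TCP position; "tcp_rot": TCP orientation; "force": force on the tool from outside, world axes, zero at the start; "ft_torque": the same for the moment, N m; "finger_gap": finger opening in m.
Only numpy, scipy, OpenCV 4.12 (cv2) and the standard library are available. Lean on these libraries where they do the work, as an engineer would, in place of code of your own. Each camera call takes 0.05 s, during which the arm holds its last target.

TASK

The laser level is back in its foam and its hard case stands open with the lid leaning back. Draw the lid forward by its front lip with a fingertip until it falls of its own accord, catch it on the outside of your fingers under the lip while it is still at least a hand's breadth open, then lower it slowly all the way until it lies fully shut, with no drop and no bang. Do not pinch the lid or hit it hard, do not touch the laser level, do not lift or shove the case, and leave the other things on the bench alone; finish clear of everything.

Things in the scene. Friction and masses are not known exactly. Their poses are not given: they have to be found in the camera images.
- case: Dark grey hard instrument case standing loose on the bench, 2.1 kg in all. Lower half 190 mm deep (x), 232 wide (y), 78 high; origin at the centre of its underside, z up, front face to its own -x, which looks to the robot's right (world -y, within 0.3 rad); lid hinge along the rear top edge (+x). Before its front only the low clamp lies within 200 mm. Grey foam inside, 62 mm high, holds the laser level.
- case_lid (a joint): Lid angle: 0 shut on the rim (level), 1.57 upright, 1.78 leaning back on its stop, as at the start. Shell 190 x 232 x 33 mm thick, 0.4 kg (+-20 %). It balances at 1.35 rad; below that it falls shut. The hinge is damped: from rest at 1.3 rad the fall takes 2.2 to 3.2 s, half of it spent above 1.1 rad, 0.6 to 0.8 s below 0.7, and ends at 1.1 to 1.6 rad/s, a bang.
- lip_edge (a point): Middle of the free edge of the lid's lift lip, on its underside (faces down when shut, the front when open). The lip, 90 wide (y), 6 thick, stands 25 mm out from the lid's front in the plane of the rim. 218 mm from the hinge axis; about 290 mm above the bench with the lid open. Axes turn with the lid: -x from the hinge out through the lip, +z out of the lid's top.
- lip_root (a point): Where the lip's top side meets the lid's front wall, 25 mm in from the free edge, same axes. With the lid open this is the bottom of a step 27 mm deep behind the lip (throw latches stand 8 mm up in it, 82 mm either side). Shut, the lip overhangs the case's front by 25 mm, 78 mm above the bench, free below: a finger can stay under it until the lid is shut.
- case_hinge (a point): Middle of the lid's hinge axis, 98 mm behind the case's origin and 78 mm above the bench; fixed to the case, axes those of the case; the hinge turns about y.
- laser: Cross-line laser level, dark block 54 x 86 x 58 mm with its origin at the centre of its underside, loose in a foam pocket inside the case; it stands 12 mm proud of the foam but below the rim. Must not be touched.
- tape: Tape measure, 72 x 38 x 68 mm high, loose on the bench beyond the case, seen from the robot. Origin at the centre of its underside.
- battery: Slide-on tool battery, 115 x 75 x 63 mm high, loose on the bench behind the hinge. Origin at the centre of its underside.
- screw_tub: Plastic tub of screws with a white cap, 72 mm across, 85 mm high, loose on the bench. Origin at the centre of its underside.
- mug: White mug, 82 mm across, 92 mm high, loose on the bench some way in front of the case. Origin at the centre of its underside.
- driver: Screwdriver 210 mm long lying on the bench. Origin below its middle.
- clamp: Locking C-clamp pliers, about 230 x 85 x 16 mm, lying flat in front of the case. Origin below its middle.

How it is judged:
By the outcome, as a careful person would: the job done as asked, in the order asked, and still so for the second after the job is handed in, with the robot touching nothing.
It also fails if it takes over 48 s, if anything falls off the work surface, if the arm or the gripper's body presses on something with over 40 N, if the wrist force passes 120 N, or if a joint passes its speed limit or range.

## Working session

There is one attempt and no reset: what is moved stays moved. The work goes in short steps, Python scripts to look and compute and a tool call to move; the robot and the scene stay as the last step left them, time stands still between calls to the robot, and variables do not carry over. Pictures are saved under pics/ and viewed, and the job is handed in when it is done.

Besides the shell and the picture viewer there is one more tool, called as name(argument=value, ...) on one line, values as JSON. drive_tool: Moves the arm, as the interface text tells. Its arguments: {"type":"object","properties":{"steps":{"type":"array"}},"required":["steps"]}

```bash
ls; mkdir -p pics; python3 - <<'E'
from bench import bot, viewer
import cv2,pickle
print(bot.state())
for n in ("scene","top","wrist"):
    f=viewer.grab_frame(n); pickle.dump(f,open(f"{n}0.pkl","wb"))
    cv2.imwrite(f"pics/{n}0.png",f["img"][:,:,::-1]); print(n,f["fx"],f["cx"],f["cy"],f["extrinsics"].round(3).tolist())
E
```

```text
pics
{'time': 0.0, 'qpos': array([ 6.85253520e+01,  1.58475709e+01,  8.62958569e+01,  1.87518602e-03,
        7.79628554e+01, -6.93303407e+00]), 'joint_velocities': array([ 0.01424733,  0.04726232,  0.00479791, -0.02386202, -0.02308942,
       -0.04978961]), 'tau': array([-2.07546007e-03, -4.16759562e+01, -2.45804805e+01, -4.42826176e-04,
        1.11647020e-02, -3.52133021e-06]), 'tool_pos': array([0.14417074, 0.55607719, 0.2304358 ]), 'tcp_rot': array([-1.79894715e+02, -1.46491898e-02,  1.65457980e+02]), 'force': array([0.64141938, 0.27209343, 0.46039766]), 'ft_torque': array([ 0.00096083, -0.05493662,  0.00348989]), 'finger_gap': 0.08531319677424605}
scene 371.9865046317792 325.5683609400172 199.81328766990947 [[0.257, 0.966, -0.021, -0.183], [0.581, -0.172, -0.795, -0.276], [-0.772, 0.192, -0.606, 1.708], [0.0, 0.0, 0.0, 1.0]]
top 424.4819181750612 315.5836390232849 204.99848368040662 [[0.014, -1.0, 0.019, 0.018], [-0.993, -0.016, -0.114, 0.619], [0.114, -0.017, -0.993, 1.253], [0.0, 0.0, 0.0, 1.0]]
wrist 309.70691628693146 316.36854671574383 197.17595187571217 [[0.251, 0.968, -0.001, -0.575], [0.92, -0.238, 0.311, -0.04], [0.301, -0.079, -0.95, 0.38], [0.0, 0.0, 0.0, 1.0]]
```

View pics/scene0.png

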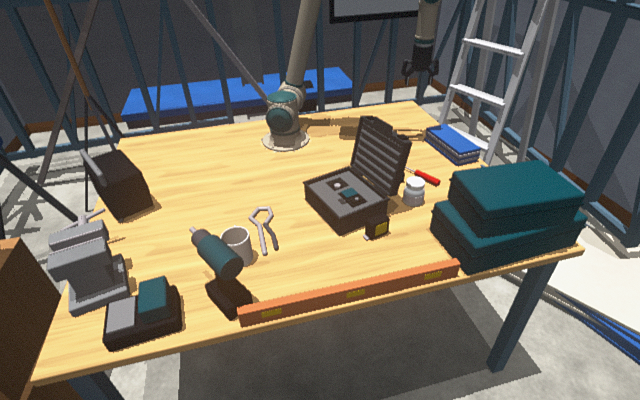

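View pics/top0.png

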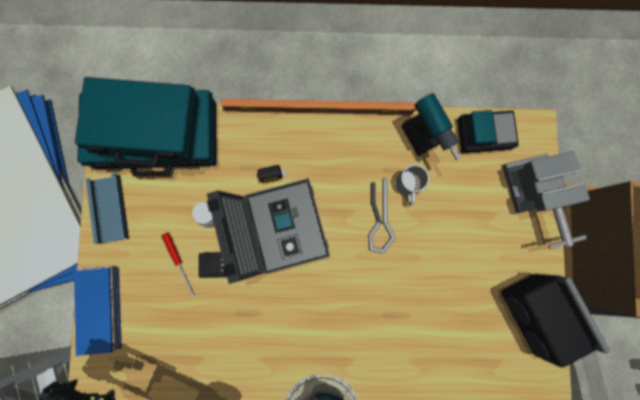

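View pics/wrist0.png

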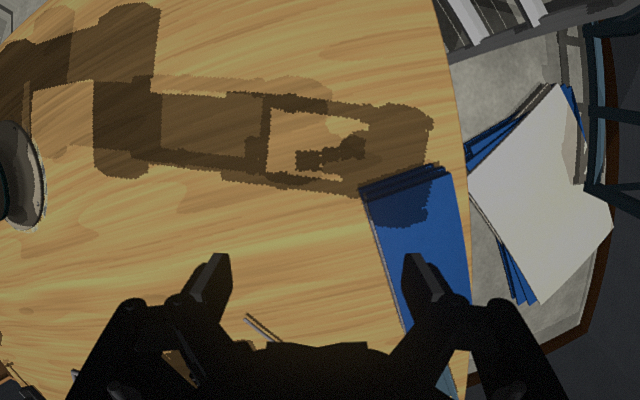

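The top view shows the case at about (285,228), its front facing right. The lid edge is at about (230,235) and the clamp at about (380,215). Next I'll measure it.

```bash
cat > h.py <<'E'
import numpy as np,cv2,pickle
def cloud(f):
    v,u=np.mgrid[0:400,0:640]; z=f["z_map"]; 
    P=np.stack([(u-f["cx"])/f["fx"]*z,(v-f["cy"])/f["fy"]*z,z],-1)
    E=np.array(f["extrinsics"]); return (P-E[:3,3])@E[:3,:3]
def ray(f,u,v):
    E=np.array(f["extrinsics"]); d=np.array([(u-f["cx"])/f["fx"],(v-f["cy"])/f["fy"],1.])
    return -E[:3,:3].T@E[:3,3], E[:3,:3].T@d
def onz(f,u,v,h):
    o,d=ray(f,u,v); return o+d*(h-o[2])/d[2]
def proj(f,p):
    E=np.array(f["extrinsics"]); q=E[:3,:3]@np.array(p)+E[:3,3]; return f["fx"]*q[0]/q[2]+f["cx"],f["fy"]*q[1]/q[2]+f["cy"]
E
python3 - <<'E'
from h import *
for n in("top","scene"):
    f=pickle.load(open(n+"0.pkl","rb")); C=cloud(f)
    np.set_printoptions(precision=3,suppress=True)
    if n=="top":
        for p in[(350,300),(320,230),(265,230),(225,240),(213,195),(290,246),(270,174),(380,240)]: print(p,C[p[1],p[0]])
    a,b=(dict(top=(190,150),scene=(290,100))[n])
    cr=f["img"][b:b+150,a:a+150+90][:,:,::-1]; cv2.imwrite(f"pics/{n}c.png",cv2.resize(cr,None,fx=3.3,fy=3.3,interpolation=cv2.INTER_CUBIC))
    z=C[b:b+150,a:a+240]; zz=np.clip(z[...,2]/0.33*255,0,255).astype(np.uint8)
    cv2.imwrite(f"pics/{n}z.png",cv2.resize(cv2.applyColorMap(zz,cv2.COLORMAP_JET),None,fx=3.3,fy=3.3,interpolation=0))
E
```

```text
(350, 300) [ 0.333 -0.082 -0.004]
(320, 230) [0.541 0.014 0.065]
(265, 230) [0.539 0.176 0.058]
(225, 240) [0.501 0.248 0.289]
(213, 195) [0.613 0.287 0.266]
(290, 246) [0.493 0.101 0.06 ]
(270, 174) [0.705 0.165 0.068]
(380, 240) [ 0.517 -0.174  0.002]
```

View pics/topc.png

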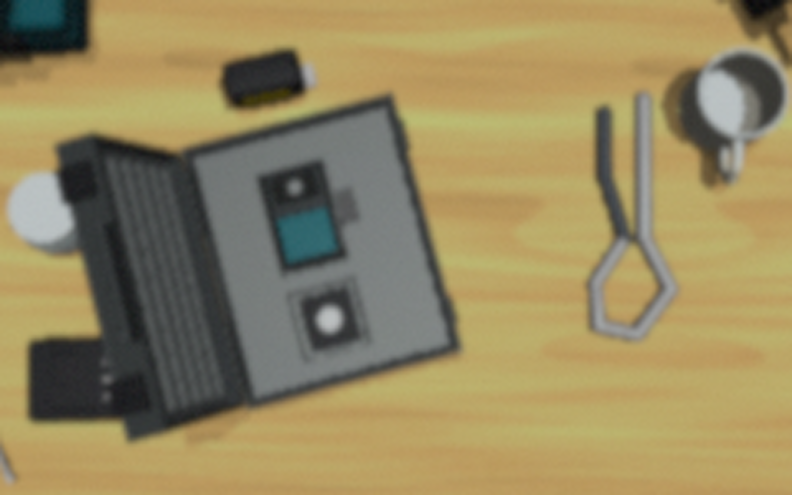

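View pics/scenec.png

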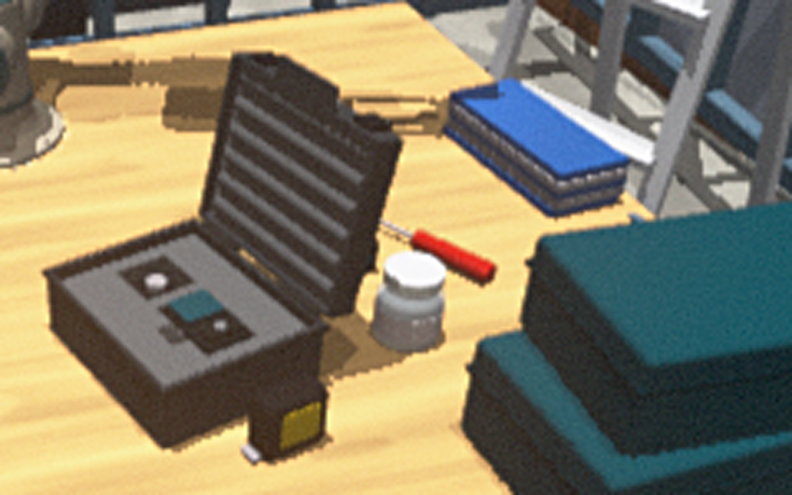

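View pics/topz.png

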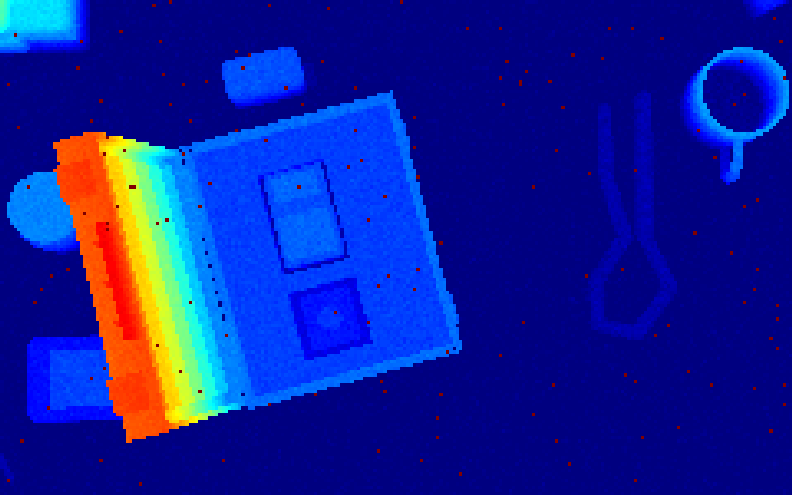

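```bash
python3 - <<'E'
from h import *
np.set_printoptions(precision=4,suppress=True)
f=pickle.load(open("top0.pkl","rb")); g=pickle.load(open("scene0.pkl","rb"));C=cloud(f);D=cloud(g)
px=lambda a,b:((a+.5)/3.3-.5+190,(b+.5)/3.3-.5+150)
ff=onz(f,*px(392,95),.078);fn=onz(f,*px(460,350),.078);rn=onz(f,*px(250,407),.078)
print(ff,fn,rn,np.linalg.norm(ff-fn),np.linalg.norm(fn-rn))
d=ff-fn;print("front dir yaw",np.degrees(np.arctan2(d[1],d[0])))
# scene front corners
q=lambda a,b:((a+.5)/3.3-.5+290,(b+.5)/3.3-.5+100)
for p in[(165,388),(45,272),(325,325)]: print("sc",onz(g,*q(*p),.078))
# front outline by cloud: rim points
for nm,c in(("top",C),("scene",D)):
    m=(c[...,2]>.06)&(c[...,2]<.088)&(c[...,0]>.35)&(c[...,0]<.68)&(c[...,1]>-.1)&(c[...,1]<.22)
    n,l,s,_=cv2.connectedComponentsWithStats(m.astype(np.uint8)); k=1+s[1:,4].argmax()
    P=c[l==k][:,:2].astype(np.float32); print(nm,cv2.minAreaRect(P))
# lip: highest points
m=(C[...,2]>.283)&(C[...,2]<.32)&(C[...,0]>.3)&(C[...,0]<.8)&(C[...,1]>.1)&(C[...,1]<.45)
m=cv2.morphologyEx(m.astype(np.uint8),cv2.MORPH_OPEN,np.ones((2,2)))
P=C[m>0]; print(len(P),P.mean(0),P.min(0),P.max(0),cv2.minAreaRect(P[:,:2].astype(np.float32)))
m=(C[...,2]>.25)&(C[...,2]<.283)&(C[...,0]>.3)&(C[...,0]<.8)&(C[...,1]>.1)&(C[...,1]<.45)
P=C[m>0]; print(len(P),np.median(P[:,2]),cv2.minAreaRect(P[:,:2].astype(np.float32)))
# others
from math import *
for nm,(x0,y0,x1,y1) in dict(mug=(385,160,430,205),tub=(185,190,222,235),batt=(190,245,232,285),tape=(250,160,290,185)).items():
    c=C[y0:y1,x0:x1]; 
    for h in(.015,.05):
        P=c[(c[...,2]>h)&(c[...,2]<.12)]; print(nm,h,cv2.minAreaRect(P[:,:2].astype(np.float32)),P[:,2].max())
E
```

```text
[0.6924 0.0505 0.078 ] [ 0.4665 -0.0129  0.078 ] [0.4146 0.1696 0.078 ] 0.2345367817514057 0.18978549341842393
front dir yaw 15.675180811122182
sc [0.6895 0.0521 0.078 ]
sc [ 0.4718 -0.0149  0.078 ]
sc [0.6413 0.231  0.078 ]
top ((0.5535660982131958, 0.11722487956285477), (0.2402655929327011, 0.213339164853096), 16.03761863708496)
scene ((0.5496768951416016, 0.11517941206693649), (0.2443903386592865, 0.2170516550540924), 15.969735145568848)
129 [0.5104 0.2464 0.294 ] [0.4703 0.0491 0.262 ] [0.5546 0.2626 1.3152] ((0.47937917709350586, 0.16863951086997986), (0.22821560502052307, 0.07318903505802155), 68.30449676513672)
1155 0.2646152624513186 ((0.5124375224113464, 0.2591804265975952), (0.23211722075939178, 0.03778193145990372), 15.975325584411621)
mug 0.015 ((0.6817227602005005, -0.24434176087379456), (0.11488661915063858, 0.11618693917989731), 89.67610931396484) 0.09842650121881588
mug 0.05 ((0.6884174942970276, -0.25478142499923706), (0.08103769272565842, 0.10680677741765976), 57.02473831176758) 0.09842650121881588
tub 0.015 ((0.581336498260498, 0.3606661856174469), (0.06711341440677643, 0.053250592201948166), 24.379344940185547) 0.09227029526432026
tub 0.05 ((0.5821212530136108, 0.36102184653282166), (0.06539012491703033, 0.053250592201948166), 24.379344940185547) 0.09227029526432026
batt 0.015 ((0.4364038109779358, 0.33252179622650146), (0.0763898715376854, 0.08279606699943542), 4.576974868774414) 0.06979372319214194
batt 0.05 ((0.43902215361595154, 0.3254068195819855), (0.06660155206918716, 0.06145911663770676), 2.509462594985962) 0.06979372319214194
tape 0.015 ((0.7098286747932434, 0.15322092175483704), (0.10429230332374573, 0.058064285665750504), 77.85331726074219) 0.08015591249757091
tape 0.05 ((0.7100095152854919, 0.15303367376327515), (0.10455711930990219, 0.05773318186402321), 77.2100601196289) 0.08015591249757091
```

```bash
python3 - <<'E'
from bench import bot
from scipy.spatial.transform import Rotation as R
import numpy as np
s=bot.state(); R0=R.from_euler('xyz',s['tcp_rot'],degrees=True)
print(R0.as_matrix().round(3))
a=np.radians(15.9); w=np.array([np.cos(a),np.sin(a),0]); b=np.array([-w[1],w[0],0])
def tgt(al,flip=1):
    al=np.radians(al); z=np.cos(al)*b-np.sin(al)*np.array([0,0,1]); x=flip*w*-1; y=np.cross(z,x); return R.from_matrix(np.stack([x,y,z],1))
for al in (90,55,40):
  for fl in(1,-1): print(al,fl,(tgt(al,fl)*R0.inv()).as_rotvec(degrees=True).round(1))
print((tgt(40)*tgt(55).inv()).as_rotvec(degrees=True))
E
```

```text
[[-0.968  0.251 -0.001]
 [ 0.251  0.968 -0.001]
 [ 0.    -0.001 -1.   ]]
90 1 [ 0.1 -0.  30.4]
90 -1 [-0.000e+00 -1.000e-01 -1.496e+02]
55 1 [35.5  0.4 29.5]
55 -1 [  -0.6   46.8 -143.6]
40 1 [50.6  0.6 28.5]
40 -1 [  -0.8   66.2 -137.3]
[1.44261196e+01 4.10938828e+00 3.18965586e-15]
```

drive_tool(steps=[-1,0,0,0.05,0,0,5,-1,0.01,-0.01,0.1,0,0,10,-1,0.04,-0.03,0.14,0,0,17,-1,0.08,-0.06,0.16,0,0,24,-1,0.12,-0.09,0.17,0,0,30])

```text
time: 0.65
tool_pos: [0.2577, 0.4722, 0.4015]
tcp_rot: [179.8, 0.2, -164.2]
force: [0.2, 0.2, -0.7]
finger_gap: 0.0123
```

```bash
python3 - <<'E'
from bench import bot
s=bot.state(); print(s['qpos'].round(1),s['tool_pos'].round(3),s['tcp_rot'].round(1),s['finger_gap'],s['time'])
E
```

```text
[ 54.    9.7  70.9   0.   99.1 -51.9] [0.258 0.472 0.402] [ 179.8    0.2 -164.2] 0.012307732749249527 0.65
```

drive_tool(steps=[-1,0.04,-0.03,0.01,6.7,1.9,0,-1,0.08,-0.06,0.02,13.5,3.8,0,-1,0.12,-0.09,0.02,20.2,5.8,0,-1,0.16,-0.12,0.01,27,7.7,0,-1,0.2,-0.15,0.01,33.7,9.6,0])

```text
time: 1.15
tool_pos: [0.4551, 0.3223, 0.4095]
tcp_rot: [144.7, -0.1, -164.5]
force: [1.1, 2.1, -0.1]
finger_gap: 0.0001
```

```bash
python3 - <<'E'
from bench import bot,viewer
import cv2,pickle
s=bot.state(); print(s['qpos'].round(1),s['tool_pos'].round(3),s['tcp_rot'].round(1),s['finger_gap'],s['time'])
for n in("scene","wrist"):
  f=viewer.grab_frame(n); cv2.imwrite(f"pics/{n}1.png",f["img"][:,:,::-1])
E
```

```text
[  5.5   9.   79.8  35.   96.8 -97.4] [0.455 0.322 0.41 ] [ 1.447e+02 -1.000e-01 -1.645e+02] 5.579261726751708e-05 1.15
```

View pics/scene1.png

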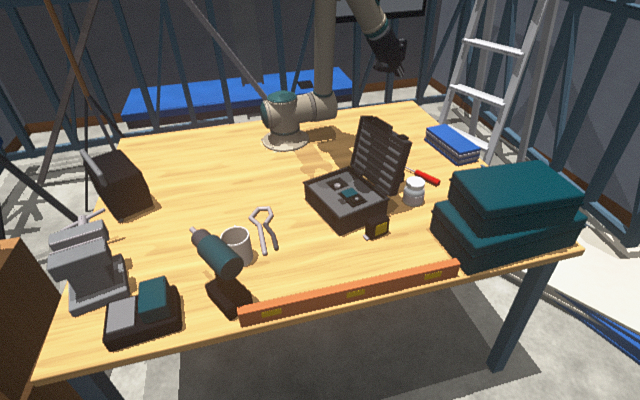

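View pics/wrist1.png

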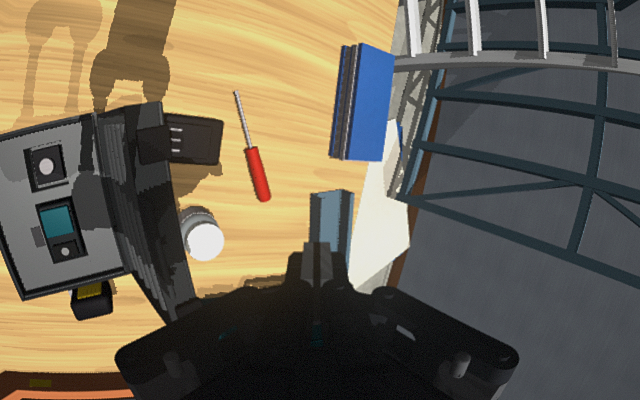

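```bash
cat > kin.py <<'E'
import numpy as np
from scipy.spatial.transform import Rotation as R
from scipy.optimize import least_squares
D=[([68.526,15.808,86.224,0,77.962,-6.933],[.14417,.55608,.23044],[-179.895,-.015,165.458]),
([54,9.7,70.9,0,99.1,-51.9],[.2577,.4722,.4015],[179.8,.2,-164.2]),
([5.5,9,79.8,35,96.8,-97.4],[.4551,.3223,.4095],[144.7,-.1,-164.5])]
def rot(q):
    return R.from_euler('ZYYZYZ'[0:1],q[0],degrees=True)*R.from_euler('Y',q[1]+q[2],degrees=True)*R.from_euler('Z',q[3],degrees=True)*R.from_euler('Y',q[4],degrees=True)*R.from_euler('Z',q[5],degrees=True)
def pos(q,k):
    h,L1,L2,off,L6,a1=k
    r1=R.from_euler('Z',q[0],degrees=True);e=lambda a:R.from_euler('Y',a,degrees=True)
    return r1.apply([a1,off,h]+e(q[1]).apply([0,0,L1])+e(q[1]+q[2]).apply([0,0,L2]))+rot(q).apply([0,0,L6])
if __name__=="__main__":
    for q,p,e in D:
        M=R.from_euler('xyz',e,degrees=True); print((rot(q).inv()*M).as_rotvec(degrees=True).round(1), rot(q).apply([0,0,1]).round(3),M.apply([0,0,1]).round(3))
    f=lambda k:np.concatenate([pos(q,k)-p for q,p,e in D]+[1e-3*(np.array(k)-[.3,.4,.35,.07,.25,0])])
    r=least_squares(f,[.3,.4,.35,.07,.25,0]);print(r.x.round(4),(r.fun*1000).round(2))
E
python3 kin.py
```

```text
[ 0.1  0.1 90. ] [ 0.  0. -1.] [-0.001 -0.002 -1.   ]
[-0.   0.  90.1] [ 0.003  0.004 -1.   ] [ 0.002  0.004 -1.   ]
[ 0.   0.1 90. ] [-0.155  0.557 -0.816] [-0.156  0.556 -0.816]
[0.2391 0.4668 0.43   0.0687 0.3679 0.0232] [ 0.88  0.35  0.31 -2.97 -4.69  0.09  4.77  1.52 -0.4  -0.06  0.07  0.08
 -0.    0.12  0.02]
```

```bash
cat > ik.py <<'E'
from kin import *
k=[0.2391,0.4668,0.43,0.0687,0.3679,0.0232]
a=np.radians(15.9); w=np.array([np.cos(a),np.sin(a),0]); b=np.array([-w[1],w[0],0])
H=np.array([.527,.2044,.078])
def tgt(al,flip=1):
    al=np.radians(al); z=np.cos(al)*b-np.sin(al)*np.array([0,0,1]); x=flip*w*-1; y=np.cross(z,x); return R.from_matrix(np.stack([x,y,z],1))
lo=np.array([-165.64,-43.16,12.63,-67.54,6.08,-154.97]);hi=np.array([165.64,119.46,154.43,247.53,155.33,154.97])
Q90=R.from_euler('Z',90,degrees=True)
def ik(p,T,q0):
    f=lambda q:np.concatenate([(pos(q,k)-p)*10,((rot(q)*Q90).inv()*T).as_rotvec()*3])
    r=least_squares(f,np.clip(q0,lo+.1,hi-.1),bounds=(lo,hi));return r.x,r.cost
if __name__=="__main__":
    for fl in(1,-1):
      for al in(60,55,40,30):
        q=[5.5,9,79.8,35,96.8,-97.4 if fl==1 else 83]
        for bb,z in((.085,.36),(.07,.275),(-.05,.275),(-.13,.25),(-.19,.15),(-.21,.06),(-.29,.06)):
            q,c=ik(H*[1,1,0]+bb*b+[0,0,z],tgt(al,fl),q); print(fl,al,bb,z,q.round(0),round(c,5))
E
python3 ik.py
```

```text
1 60 0.085 0.36 [   4.   13.   79.   29.   94. -101.] 0.0
1 60 0.07 0.275 [   3.   15.   88.   29.   85. -108.] 0.0
1 60 -0.05 0.275 [  -9.   18.   84.   27.   91. -117.] 0.0
1 60 -0.13 0.25 [ -15.   22.   82.   25.   93. -124.] 0.0
1 60 -0.19 0.15 [ -20.   29.   85.   24.   85. -132.] 0.0
1 60 -0.21 0.06 [ -21.   36.   88.   24.   77. -137.] 0.0
1 60 -0.29 0.06 [ -27.   41.   79.   22.   82. -140.] 0.0
1 55 0.085 0.36 [   1.   14.   80.   34.   95. -104.] 0.0
1 55 0.07 0.275 [   0.   16.   89.   34.   86. -111.] 0.0
1 55 -0.05 0.275 [ -11.   19.   84.   31.   93. -120.] 0.0
1 55 -0.13 0.25 [ -17.   24.   81.   29.   95. -126.] 0.0
1 55 -0.19 0.15 [ -22.   32.   83.   27.   88. -134.] 0.0
1 55 -0.21 0.06 [ -23.   39.   86.   27.   81. -139.] 0.0
1 55 -0.29 0.06 [ -28.   44.   77.   24.   86. -141.] 0.0
1 40 0.085 0.36 [  -5.   17.   85.   46.   98. -113.] 0.0
1 40 0.07 0.275 [  -7.   20.   92.   45.   91. -122.] 0.0
1 40 -0.05 0.275 [ -17.   25.   85.   41.   99. -127.] 0.0
1 40 -0.13 0.25 [ -23.   31.   80.   38.  102. -131.] 0.0
1 40 -0.19 0.15 [ -26.   40.   79.   35.   98. -139.]
[... 1273 characters left out ...]
6. 98. 67.] 0.0
-1 40 0.07 0.275 [-7. 20. 92. 45. 91. 58.] 0.0
-1 40 -0.05 0.275 [-17.  25.  85.  41.  99.  53.] 0.0
-1 40 -0.13 0.25 [-23.  31.  80.  38. 102.  49.] 0.0
-1 40 -0.19 0.15 [-26.  40.  79.  35.  98.  41.] 0.0
-1 40 -0.21 0.06 [-28.  47.  79.  34.  92.  35.] 0.0
-1 40 -0.29 0.06 [-32.  53.  68.  31.  99.  35.] 0.0
-1 30 0.085 0.36 [ -9.  20.  89.  53. 101.  61.] 0.0
-1 30 0.07 0.275 [-10.  24.  94.  52.  95.  53.] 0.0
-1 30 -0.05 0.275 [-20.  30.  86.  47. 104.  49.] 0.0
-1 30 -0.13 0.25 [-25.  36.  80.  43. 107.  46.] 0.0
-1 30 -0.19 0.15 [-29.  46.  77.  40. 104.  38.] 0.0
-1 30 -0.21 0.06 [-30.  54.  75.  38. 100.  33.] 0.0
-1 30 -0.29 0.06 [-34.  60.  63.  36. 107.  35.] 0.0
```

drive_tool(steps=[-1,0.02,-0.005,-0.03,0,0,0,-1,0.036,-0.015,-0.07,0,0,0,-1,0.036,-0.015,-0.1,0,0,0,-1,0.036,-0.015,-0.122,0,0,0,-1,0.036,-0.015,-0.125,0,0,0])

```text
time: 1.75
tool_pos: [0.4887, 0.3087, 0.2807]
tcp_rot: [145.0, -0.7, -164.5]
force: [-0.4, -0.3, 0.9]
finger_gap: 0.0001
```

```bash
cat > snap.py <<'E'
import sys
from bench import bot,viewer
import cv2,pickle
from h import *
t=sys.argv[1]
for n in sys.argv[2:]:
  f=viewer.grab_frame(n); cv2.imwrite(f"pics/{n}{t}.png",f["img"][:,:,::-1]); pickle.dump(f,open(f"{n}{t}.pkl","wb"))
  if n=="scene": cv2.imwrite(f"pics/{n}{t}c.png",cv2.resize(f["img"][70:270,220:460,::-1],None,fx=3,fy=3,interpolation=cv2.INTER_CUBIC))
s=bot.state(); a=np.radians(15.9); b=np.array([-np.sin(a),np.cos(a),0]);w=np.array([np.cos(a),np.sin(a),0]);H=np.array([.527,.2044,0])
print(s['qpos'].round(1),s['tool_pos'].round(4),s['tcp_rot'].round(1),s['force'].round(1),round(s['time'],2)); d=s['tool_pos']-H; print("b,w,z",(d@b).round(4),(d@w).round(4),s['tool_pos'][2].round(4))
E
python3 snap.py 2 scene top
```

```text
[   4.    14.8   89.6   34.3   85.  -107.4] [0.49   0.3095 0.284 ] [ 144.9   -0.3 -164.4] [-0.5 -0.4 -0.2] 1.85
b,w,z 0.1112 -0.0068 0.284
```

View pics/scene2c.png

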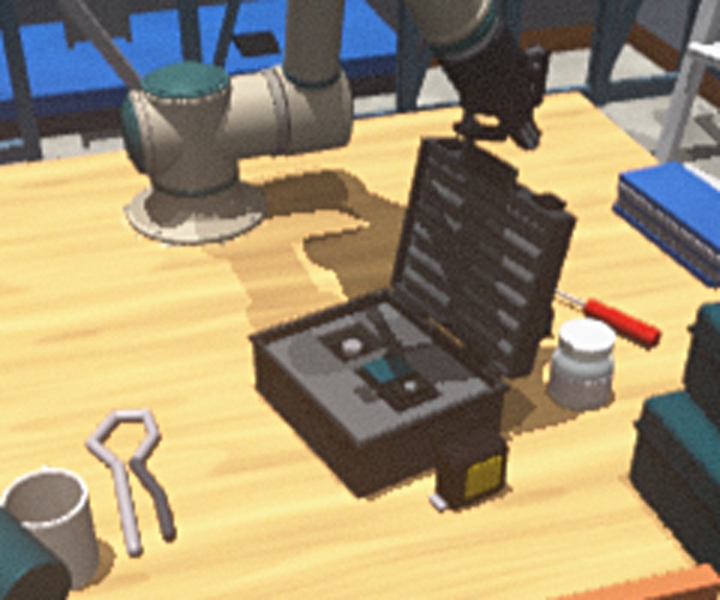

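View pics/top2.png

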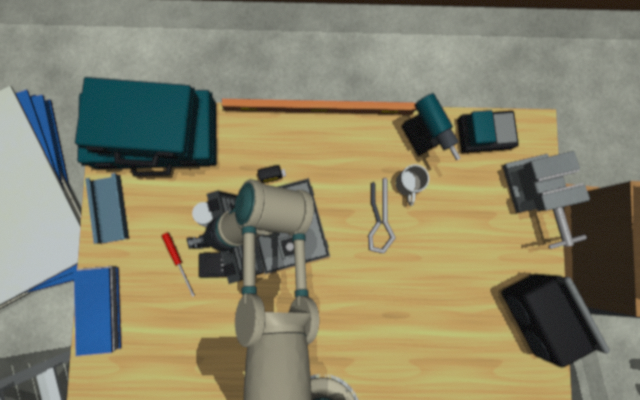

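drive_tool(steps=[-1,0.004,-0.0144,0,-5,-1.4,0,-1,0.008,-0.029,0,-9.6,-2.7,0,-1,0.0115,-0.0404,0,-9.6,-2.7,0,-1,0.0148,-0.052,0,-9.6,-2.7,0,-1,0.018,-0.0635,0,-9.6,-2.7,0])

```text
time: 2.35
tool_pos: [0.5085, 0.249, 0.2899]
tcp_rot: [154.3, 0.2, -164.4]
force: [-3.0, 3.8, 22.1]
finger_gap: -0.0001
```

```bash
python3 snap.py 3 scene
```

```text
[   2.7   13.7   85.9   25.    86.7 -105.7] [0.5091 0.2473 0.2902] [ 154.4    0.2 -164.5] [-3.7  1.8 19.5] 2.4
b,w,z 0.0461 -0.0055 0.2902
```

View pics/scene3c.png

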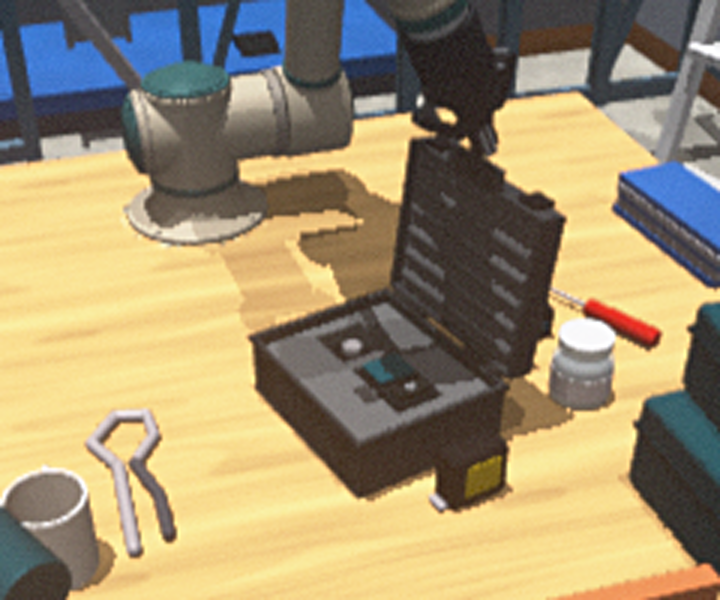

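drive_tool(steps=[-1,0,0,0.008,0,0,0,-1,0,0,0.01,0,0,0])

```text
time: 2.6
tool_pos: [0.509, 0.2451, 0.2953]
tcp_rot: [154.9, -0.1, -164.6]
force: [0.7, 1.0, -0.1]
finger_gap: -0.0001
```

```bash
python3 snap.py 4 scene wrist; python3 - <<'E'
import cv2
i=cv2.imread('pics/scene4.png')[100:200,330:430];cv2.imwrite('pics/s4z.png',cv2.resize(i,None,fx=6,fy=6,interpolation=cv2.INTER_CUBIC))
E
```

```text
[   2.8   13.6   85.2   24.5   87.4 -105.1] [0.5086 0.2455 0.2945] [ 154.9   -0.2 -164.5] [0.5 0.4 2.1] 2.7
b,w,z 0.0446 -0.0064 0.2945
```

View pics/s4z.png

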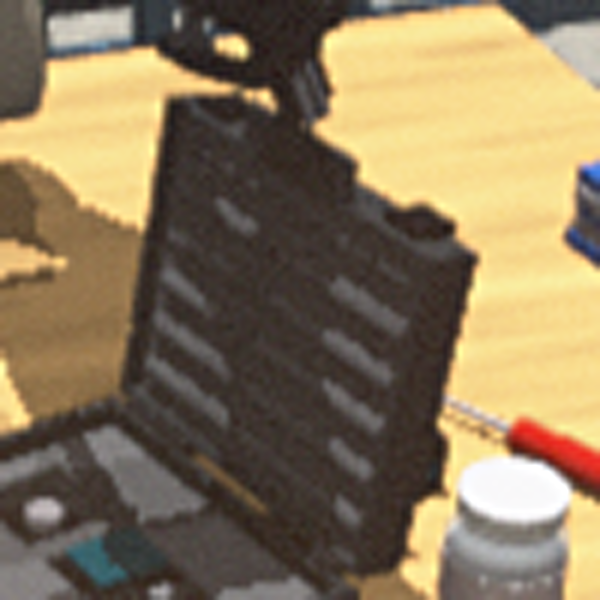

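View pics/wrist4.png

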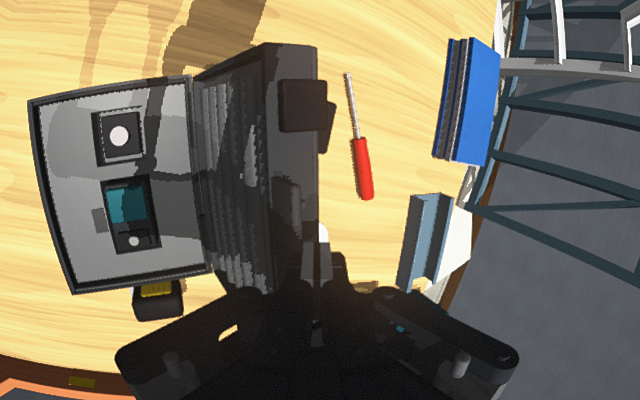

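```bash
cat > lid.py <<'E'
import sys
from h import *
def lid(f):
    C=cloud(f).reshape(-1,3); a=np.radians(15.9); b=np.array([-np.sin(a),np.cos(a),0]);w=np.array([np.cos(a),np.sin(a),0]);H=np.array([.527,.2044,.078])
    d=C-H; B=d@b;W=d@w;Z=d[:,2]
    # far strip W in .06...11: clear of the gripper; near rim of lid
    r=np.hypot(B,Z); m=(abs(W)<.112)&(W>.055)&(r>.06)&(r<.2)&(Z>.02)
    th=np.arctan2(Z[m],-B[m]); 
    return len(th),np.percentile(th,[3,10,25,50,75,90]).round(3)
if __name__=="__main__":
    for t in sys.argv[1:]: print(t,lid(pickle.load(open(t+".pkl","rb"))))
E
python3 lid.py scene0 top0 scene2 scene3 scene4
```

```text
scene0 (544, array([1.777, 1.793, 1.813, 1.842, 1.882, 1.927]))
top0 (525, array([1.789, 1.804, 1.821, 1.851, 1.889, 1.928]))
scene2 (551, array([1.773, 1.79 , 1.812, 1.844, 1.883, 1.936]))
scene3 (511, array([1.693, 1.705, 1.727, 1.756, 1.799, 1.842]))
scene4 (532, array([1.714, 1.732, 1.75 , 1.783, 1.823, 1.876]))
```

drive_tool(steps=[-1,-0.003,0.01,0.006,-6.4,-1.8,0,-1,-0.007,0.024,0.006,-12.8,-3.7,0,-1,-0.008,0.028,0,-19.2,-5.5,0,-1,-0.008,0.028,-0.012,-19.2,-5.5,0,-1,-0.008,0.028,-0.012,-19.2,-5.5,0])

```text
time: 3.2
tool_pos: [0.4986, 0.2737, 0.2793]
tcp_rot: [174.9, -0.4, -164.4]
force: [-0.7, -0.3, -0.2]
finger_gap: -0.0
```

```bash
python3 snap.py 5 scene; python3 lid.py scene5; python3 - <<'E'
import cv2
i=cv2.imread('pics/scene5.png')[80:180,330:430];cv2.imwrite('pics/s5z.png',cv2.resize(i,None,fx=6,fy=6,interpolation=cv2.INTER_CUBIC))
E
```

```text
[ 18.3  13.6  82.6   5.1  83.8 -87.7] [0.4993 0.273  0.28  ] [ 174.9   -0.3 -164.5] [ 0.6 -1.2 -0.3] 3.25
b,w,z 0.0735 -0.0079 0.28
scene5 (536, array([1.778, 1.792, 1.813, 1.845, 1.883, 1.93 ]))
```

View pics/s5z.png

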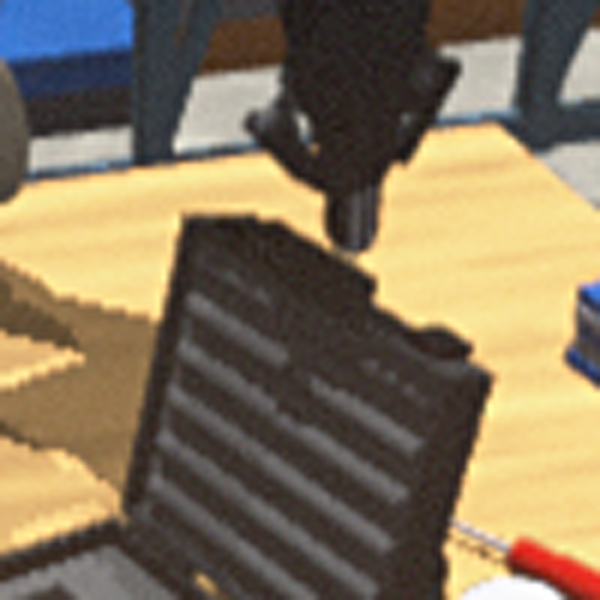

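```bash
python3 - <<'E'
from h import *
f=pickle.load(open("scene5.pkl","rb")); a=np.radians(15.9); b=np.array([-np.sin(a),np.cos(a),0]);w=np.array([np.cos(a),np.sin(a),0]);H=np.array([.527,.2044,.078])
z=np.array([0,0,1.])
c=lambda p:tuple(int((v-o)*6) for v,o in zip(proj(f,p),(330,80)))
print("tcp",c([.4993,.273,.28]))
for s in(-.045,.045):print("edge",c(H+.045*b+s*w+.213*z),"root",c(H+.0402*b+s*w+.1888*z))
C=cloud(f)
for (u,v) in((350,235),(352,210),(340,225),(360,225)): print(C[80+v//6,330+u//6], (C[80+v//6,330+u//6]-H)@b)
E
```

```text
tcp (350, 245)
edge (267, 214) root (257, 257)
edge (372, 276) root (360, 321)
[0.50778991 0.26735163 0.29118979] 0.06580596835710276
[0.50318639 0.26825329 0.30279243] 0.06793430081608184
[0.5074037  0.26001536 0.29892338] 0.05885617851945963
[0.51011096 0.27259869 0.29836998] 0.07021640269746346
```

drive_tool(steps=[-1,0.0036,-0.0125,-0.002,0,0,0,-1,0.007,-0.025,-0.002,0,0,0,-1,0.0107,-0.0375,-0.001,0,0,0,-1,0.0142,-0.05,0,0,0,0,-1,0.0178,-0.0625,0.001,0,0,0])

```text
time: 3.75
tool_pos: [0.5186, 0.2092, 0.2832]
tcp_rot: [174.9, -0.1, -164.6]
force: [-0.3, 1.1, -0.6]
finger_gap: 0.0004
```

```bash
python3 snap.py 6 scene; python3 lid.py scene6
```

```text
[ 11.4  12.8  83.2   4.9  84.3 -94.4] [0.5194 0.2073 0.2833] [ 175.1   -0.  -164.7] [-0.1 -1.8 -0.2] 3.8
b,w,z 0.0049 -0.0066 0.2833
scene6 (451, array([1.505, 1.517, 1.537, 1.566, 1.602, 1.658]))
```

drive_tool(steps=[-1,0.0036,-0.0125,-0.001,0,0,0,-1,0.0066,-0.023,-0.002,0,0,0,-1,0.009,-0.0317,-0.004,0,0,0,-1,0.011,-0.0394,-0.005,0,0,0,-1,0.0128,-0.045,-0.005,0,0,0])

```text
time: 4.3
tool_pos: [0.5308, 0.1654, 0.2777]
tcp_rot: [174.9, -0.1, -164.6]
force: [0.1, -0.2, 0.9]
finger_gap: 0.0
```

```bash
python3 snap.py 7 scene; python3 lid.py scene7
```

```text
[  6.8  13.   83.8   5.   84.1 -99.2] [0.5313 0.1647 0.2778] [ 1.750e+02 -1.000e-01 -1.646e+02] [-0.3 -0.3  0.4] 4.35
b,w,z -0.0394 -0.0068 0.2778
scene7 (358, array([1.293, 1.303, 1.326, 1.352, 1.402, 1.456]))
```

drive_tool(steps=[-1,0.0014,-0.0048,0.04,7.7,2.2,0,-1,0.0137,-0.0481,0.047,15.4,4.4,0,-1,0.0266,-0.0933,0.042,23,6.6,0,-1,0.0384,-0.1346,0.02,30.8,8.8,0,-1,0.0425,-0.149,-0.02,36.5,10.4,0])

```text
time: 4.85
tool_pos: [0.5765, 0.0115, 0.2584]
tcp_rot: [137.1, 0.1, -164.8]
force: [0.8, 0.6, -1.4]
finger_gap: -0.0
```

```bash
python3 snap.py 8 scene; python3 lid.py scene8
```

```text
[ -25.6   28.2   79.1   31.8  102.9 -131.5] [0.5743 0.0088 0.2448] [ 136.4   -1.1 -165. ] [  2.5  -3.6 -12.3] 4.9
b,w,z -0.2011 -0.0081 0.2448
scene8 (312, array([1.221, 1.232, 1.253, 1.279, 1.329, 1.378]))
```

drive_tool(steps=[-1,-0.0014,0.0048,-0.035,2,0.6,0,-1,-0.0082,0.0289,-0.043,3.9,1.1,0,-1,-0.0123,0.0433,-0.043,3.9,1.1,0,-1,-0.0123,0.0433,-0.043,3.9,1.1,0])

```text
time: 5.3
tool_pos: [0.5602, 0.0624, 0.2159]
tcp_rot: [132.9, -0.3, -164.3]
force: [-0.6, -0.2, -0.7]
finger_gap: -0.0
```

```bash
python3 snap.py 9 scene; python3 lid.py scene9
```

```text
[ -23.1   28.4   85.5   35.    98.3 -133.8] [0.561  0.0615 0.2164] [ 133.    -0.2 -164.3] [ 1.1  0.2 -0.1] 5.35
b,w,z -0.1467 -0.0064 0.2164
scene9 (258, array([1.112, 1.122, 1.142, 1.17 , 1.219, 1.267]))
```

View pics/scene9c.png

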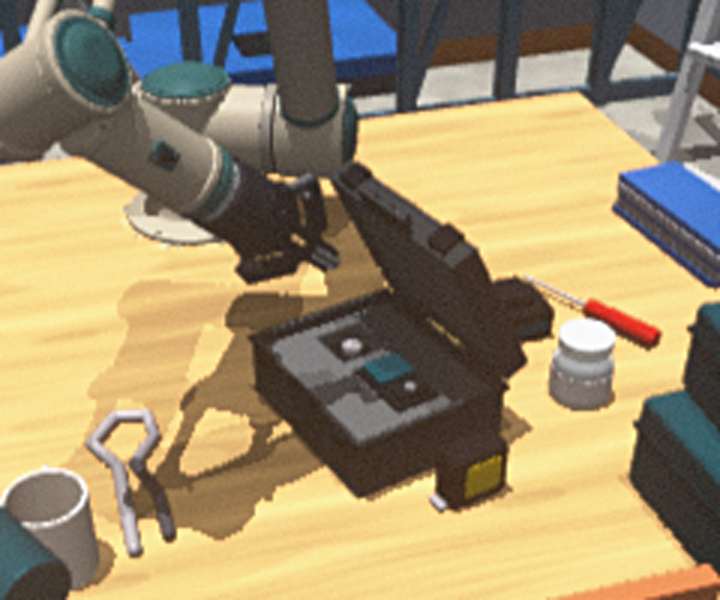

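drive_tool(steps=[-1,0,0,0,2,0.6,0,-1,0,0,0,4.8,1.4,0,-1,0,0,0,4.8,1.4,0])

```text
time: 5.65
tool_pos: [0.5614, 0.0592, 0.2141]
tcp_rot: [127.8, -0.5, -164.5]
force: [-0.5, -0.4, 0.2]
finger_gap: 0.0001
```

```bash
python3 snap.py 10 scene; python3 lid.py scene10
```

```text
[ -24.7   30.7   85.5   37.7  100.9 -135.5] [0.5614 0.0594 0.2144] [ 127.8   -0.4 -164.5] [-1.  -0.1  0.1] 5.7
b,w,z -0.1488 -0.0066 0.2144
scene10 (159, array([0.957, 0.962, 0.985, 1.023, 1.083, 1.119]))
```

drive_tool(steps=[-1,0.0004,-0.0014,-0.0014,0,0,0,-1,0.0016,-0.0055,-0.0056,0,0,0,-1,0.003,-0.011,-0.0112,0,0,0,-1,0.0043,-0.0152,-0.0154,0,0,0,-1,0.005,-0.018,-0.0182,0,0,0])

```text
time: 6.2
tool_pos: [0.5662, 0.0418, 0.196]
tcp_rot: [127.9, -0.4, -164.4]
force: [1.0, -0.1, -2.2]
finger_gap: -0.0002
```

```bash
python3 snap.py 11 scene; python3 lid.py scene11
```

```text
[ -25.8   32.4   85.1   36.8  100.4 -137.2] [0.5663 0.0415 0.1956] [ 127.9   -0.4 -164.4] [ 0.5 -1.4 -0.6] 6.25
b,w,z -0.1674 -0.0068 0.1956
scene11 (224, array([0.685, 0.704, 0.75 , 0.848, 0.926, 1.043]))
```

View pics/scene11c.png

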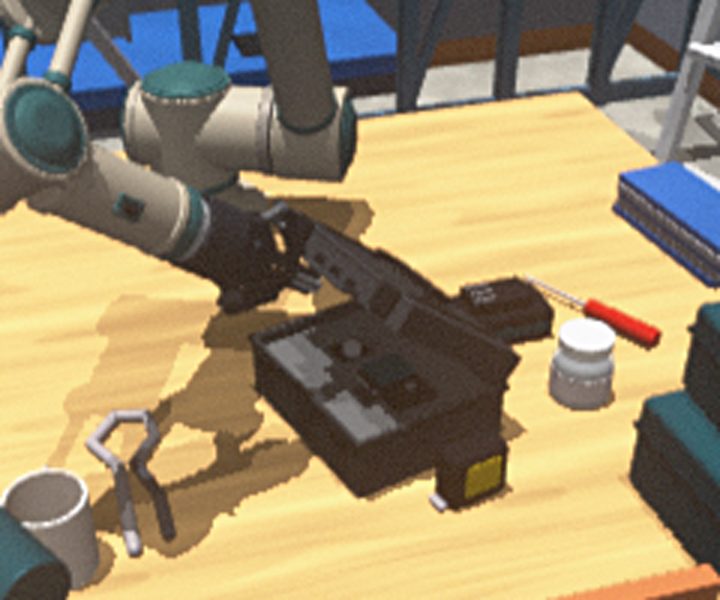

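drive_tool(steps=[-1,0,0,0,0,0,0])

```text
time: 6.35
tool_pos: [0.5661, 0.0421, 0.1965]
tcp_rot: [127.9, -0.4, -164.4]
force: [0.0, 0.5, -1.3]
finger_gap: 0.0001
```

```bash
python3 snap.py 12 scene top; python3 lid.py scene12 top12
cat > lip.py <<'E'
import sys
from h import *
# lid top/near edges from top view: lid end face corners; angle from lid outer shell plane fit
def top(f):
    C=cloud(f).reshape(-1,3); a=np.radians(15.9); b=np.array([-np.sin(a),np.cos(a),0]);w=np.array([np.cos(a),np.sin(a),0]);H=np.array([.527,.2044,.078])
    d=C-H; B=d@b;W=d@w;Z=d[:,2]
    m=(W<-.05)&(W>-.11) | (W>.05)&(W<.11); m&=(B<0)&(B>-.19)&(Z>.0)&(Z<.3)
    B,Z=B[m],Z[m]
    for th in [0]:
        pass
    # upper envelope: robust line fit
    best=None
    for it in range(400):
        i=np.random.default_rng(it).choice(len(B),2,replace=False)
        if abs(B[i[0]]-B[i[1]])<.06: continue
        s=(Z[i[1]]-Z[i[0]])/(B[i[1]]-B[i[0]]); t=np.arctan(-s)
        r=abs((Z-Z[i[0]])*np.cos(t)+(B-B[i[0]])*np.sin(t)); n=(r<.004).sum()
        off=(Z[i[0]])*np.cos(t)+B[i[0]]*np.sin(t)
        if off>.02 and (best is None or n>best[0]): best=(n,t,off)
    return best
for t in sys.argv[1:]: print(t,top(pickle.load(open(t+".pkl","rb"))))
E
python3 lip.py scene12 top12
```

```text
[ -25.8   32.4   85.1   36.8  100.5 -137.2] [0.5661 0.0425 0.1969] [ 127.9   -0.4 -164.4] [-0.2 -1.3 -2.5] 6.45
b,w,z -0.1664 -0.0068 0.1969
scene12 (222, array([0.693, 0.706, 0.761, 0.851, 0.935, 1.066]))
top12 (944, array([0.735, 0.832, 0.875, 0.93 , 1.032, 1.15 ]))
scene12 (np.int64(233), np.float64(0.6474150115620404), np.float64(0.037772336167696846))
top12 (np.int64(1980), np.float64(0.6755965588197121), np.float64(0.03522006309010563))
```

drive_tool(steps=[-1,0.0007,-0.0026,-0.0034,0,0,0,-1,0.0015,-0.0051,-0.0069,0,0,0,-1,0.0022,-0.0076,-0.0104,0,0,0,-1,0.0028,-0.01,-0.014,0,0,0,-1,0.0035,-0.0123,-0.0176,0,0,0])

```text
time: 6.95
tool_pos: [0.5697, 0.0298, 0.179]
tcp_rot: [127.9, -0.4, -164.4]
force: [0.2, -1.9, 0.2]
finger_gap: -0.0001
```

```bash
python3 snap.py 13 top; python3 lip.py top13
python3 - <<'E'
import numpy as np
th=np.arange(.58,-.001,-.02); i=0
b=np.array([-.274,.962])
for k in range(0,len(th)-1,5):
    t0=th[k]; row=[]
    for t in th[k+1:k+6]:
        d=-.218*(np.cos(t)-np.cos(t0)); row.append([*(d*b).round(4),round(.218*(np.sin(t)-np.sin(t0)),4)])
    print(round(t0,2),row)
E
```

```text
[ -26.6   33.9   85.1   36.2   99.7 -138.6] [0.5698 0.0294 0.1782] [ 127.9   -0.4 -164.4] [ 0.7 -2.6 -1.1] 7.0
b,w,z -0.18 -0.0068 0.1782
top13 (np.int64(2132), np.float64(0.5754378880065182), np.float64(0.034868030886688925))
0.58 [[np.float64(0.0006), np.float64(-0.0023), np.float64(-0.0037)], [np.float64(0.0013), np.float64(-0.0045), np.float64(-0.0074)], [np.float64(0.0019), np.float64(-0.0066), np.float64(-0.0111)], [np.float64(0.0025), np.float64(-0.0086), np.float64(-0.015)], [np.float64(0.003), np.float64(-0.0106), np.float64(-0.0188)]]
0.48 [[np.float64(0.0005), np.float64(-0.0019), np.float64(-0.0039)], [np.float64(0.0011), np.float64(-0.0037), np.float64(-0.0078)], [np.float64(0.0016), np.float64(-0.0055), np.float64(-0.0118)], [np.float64(0.002), np.float64(-0.0071), np.float64(-0.0158)], [np.float64(0.0025), np.float64(-0.0087), np.float64(-0.0198)]]
0.38 [[np.float64(0.0004), np.float64(-0.0015), np.float64(-0.0041)], [np.float64(0.0008), np.float64(-0.003), np.float64(-0.0082)], [np.float64(0.0012), np.float64(-0.0043), np.float64(-0.0123)], [np.float64(0.0016), np.flo
[... 313 characters left out ...]
0011), np.float64(-0.004), np.float64(-0.0169)], [np.float64(0.0014), np.float64(-0.0048), np.float64(-0.0212)]]
0.18 [[np.float64(0.0002), np.float64(-0.0007), np.float64(-0.0043)], [np.float64(0.0004), np.float64(-0.0013), np.float64(-0.0086)], [np.float64(0.0005), np.float64(-0.0019), np.float64(-0.0129)], [np.float64(0.0007), np.float64(-0.0023), np.float64(-0.0173)], [np.float64(0.0008), np.float64(-0.0027), np.float64(-0.0216)]]
0.08 [[np.float64(0.0001), np.float64(-0.0003), np.float64(-0.0043)], [np.float64(0.0001), np.float64(-0.0005), np.float64(-0.0087)], [np.float64(0.0002), np.float64(-0.0006), np.float64(-0.0131)], [np.float64(0.0002), np.float64(-0.0007), np.float64(-0.0174)]]
```

The lid is tracking the finger: θ reads 0.575 against a planned 0.58. I'll keep lowering.

drive_tool(steps=[-1,0.0006,-0.0023,-0.0037,0,0,0,-1,0.0013,-0.0045,-0.0074,0,0,0,-1,0.0019,-0.0066,-0.0111,0,0,0,-1,0.0025,-0.0086,-0.015,0,0,0,-1,0.003,-0.0106,-0.0188,0,0,0])

```text
time: 7.5
tool_pos: [0.5727, 0.0193, 0.1602]
tcp_rot: [127.9, -0.4, -164.4]
force: [0.6, -0.8, -0.8]
finger_gap: -0.0001
```

drive_tool(steps=[-1,0.0005,-0.0019,-0.0039,0,0,0,-1,0.0011,-0.0037,-0.0078,0,0,0,-1,0.0016,-0.0055,-0.0118,0,0,0,-1,0.002,-0.0071,-0.0158,0,0,0,-1,0.0025,-0.0087,-0.0198,0,0,0])

```text
time: 8.0
tool_pos: [0.5752, 0.0107, 0.1404]
tcp_rot: [127.9, -0.4, -164.4]
force: [0.5, -1.4, -0.0]
finger_gap: -0.0001
```

```bash
python3 snap.py 14 top scene; python3 lip.py top14
```

```text
[ -27.8   37.    85.3   35.1   97.6 -141.4] [0.5752 0.0105 0.14  ] [ 127.9   -0.4 -164.4] [ 1.1 -2.1 -0.2] 8.1
b,w,z -0.1997 -0.0067 0.14
top14 (np.int64(2373), np.float64(0.38648548807248806), np.float64(0.03341993316100208))
```

View pics/scene14c.png

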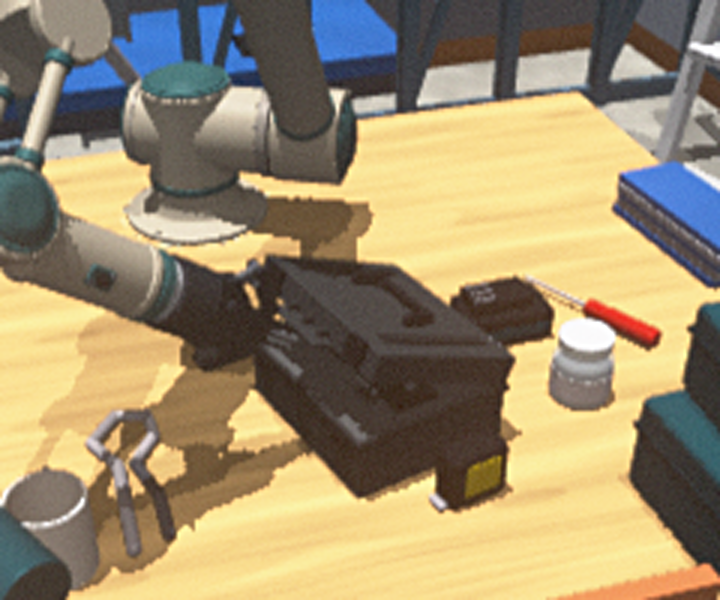

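drive_tool(steps=[-1,0.0004,-0.0015,-0.0041,0,0,0,-1,0.0008,-0.003,-0.0082,0,0,0,-1,0.0012,-0.0043,-0.0123,0,0,0,-1,0.0016,-0.0056,-0.0164,0,0,0,-1,0.0019,-0.0068,-0.0206,0,0,0])

```text
time: 8.6
tool_pos: [0.5771, 0.0039, 0.1197]
tcp_rot: [127.9, -0.4, -164.4]
force: [3.0, -2.9, -0.7]
finger_gap: 0.0002
```

drive_tool(steps=[-1,0.0003,-0.0011,-0.0042,0,0,0,-1,0.0006,-0.0022,-0.0084,0,0,0,-1,0.0009,-0.0031,-0.0127,0,0,0,-1,0.0011,-0.004,-0.0165,0,0,0,-1,0.0013,-0.0047,-0.02,0,0,0])

```text
time: 9.1
tool_pos: [0.5784, -0.0007, 0.0997]
tcp_rot: [127.9, -0.4, -164.4]
force: [2.1, -2.3, -1.1]
finger_gap: -0.0001
```

```bash
python3 snap.py 15 top scene; python3 lip.py top15 scene15
```

```text
[ -28.5   40.    86.    34.5   95.  -144. ] [ 0.5784 -0.0008  0.0995] [ 127.9   -0.4 -164.4] [ 2.2 -2.3 -1.8] 9.2
b,w,z -0.2114 -0.0068 0.0995
top15 (np.int64(2453), np.float64(0.19237339253498736), np.float64(0.03315336062618514))
scene15 (np.int64(944), np.float64(0.18321340862864105), np.float64(0.03434367861062224))
```

View pics/scene15c.png

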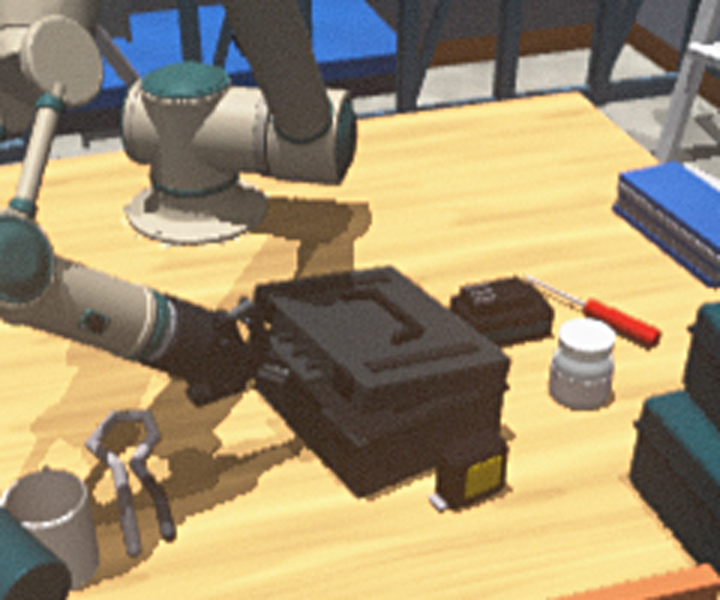

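drive_tool(steps=[-1,0.0001,-0.0005,-0.0035,0,0,0,-1,0.0003,-0.001,-0.007,0,0,0,-1,0.0004,-0.0014,-0.0105,0,0,0,-1,0.0005,-0.0018,-0.014,0,0,0,-1,0.0006,-0.0022,-0.017,0,0,0])

```text
time: 9.7
tool_pos: [0.5791, -0.0031, 0.0827]
tcp_rot: [127.9, -0.4, -164.4]
force: [2.4, -3.4, -1.4]
finger_gap: 0.0
```

drive_tool(steps=[-1,0.0001,-0.0003,-0.003,0,0,0,-1,0.0002,-0.0006,-0.006,0,0,0,-1,0.0002,-0.0008,-0.009,0,0,0,-1,0.0003,-0.001,-0.012,0,0,0,-1,0.0003,-0.0012,-0.014,0,0,0])

```text
time: 10.2
tool_pos: [0.5794, -0.0041, 0.0688]
tcp_rot: [127.9, -0.4, -164.4]
force: [2.0, -4.5, -1.7]
finger_gap: -0.0004
```

```bash
python3 snap.py 16 top; python3 lip.py top16
```

```text
[ -28.7   42.1   86.8   34.2   92.6 -145.8] [ 0.5793 -0.0041  0.0685] [ 127.9   -0.4 -164.4] [ 3.1 -4.4 -1.7] 10.25
b,w,z -0.2148 -0.0068 0.0685
top16 (np.int64(2435), np.float64(0.04451838722629212), np.float64(0.03352905396218857))
```

drive_tool(steps=[-1,0,0,-0.0015,0,0,0,-1,0,-0.0001,-0.003,0,0,0,-1,0,-0.0002,-0.0045,0,0,0,-1,0,-0.0002,-0.006,0,0,0,-1,0,-0.0002,-0.007,0,0,0])

```text
time: 10.75
tool_pos: [0.5794, -0.0043, 0.0619]
tcp_rot: [127.9, -0.4, -164.4]
force: [2.0, -4.5, -1.4]
finger_gap: 0.0
```

drive_tool(steps=[-1,0,0,-0.001,0,0,0,-1,0,0,-0.002,0,0,0,-1,0,0,-0.003,0,0,0,-1,0,0,-0.004,0,0,0,-1,0,0,-0.005,0,0,0])

```text
time: 11.25
tool_pos: [0.5783, -0.0032, 0.0577]
tcp_rot: [127.7, -0.4, -164.3]
force: [-0.1, -0.3, -0.1]
finger_gap: -0.0
```

```bash
python3 snap.py 17 top scene; python3 lip.py top17
```

```text
[ -28.6   42.9   87.2   34.2   91.8 -146.5] [ 0.5782 -0.0031  0.0576] [ 127.7   -0.5 -164.3] [-0.1 -0.6 -0.4] 11.35
b,w,z -0.2136 -0.0076 0.0576
top17 (np.int64(2408), np.float64(0.0003884918149282356), np.float64(0.03314964975105752))
```

View pics/scene17c.png

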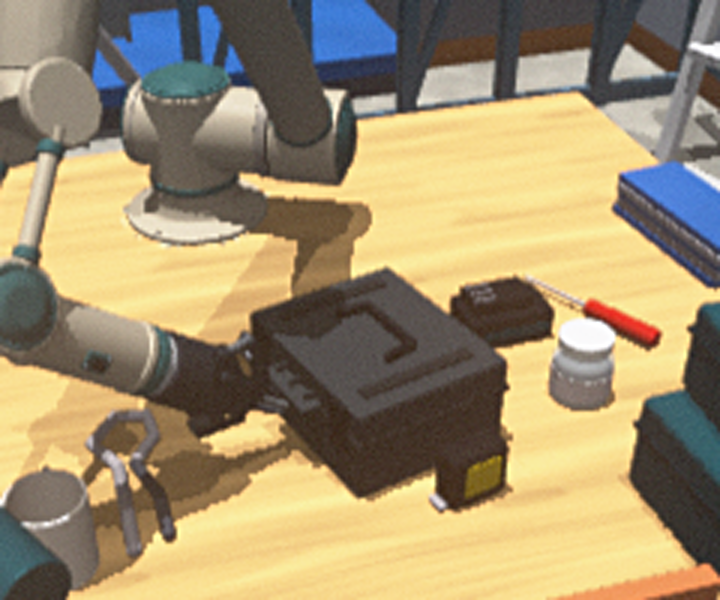

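drive_tool(steps=[-1,0.002,-0.007,-0.003,0,0,0,-1,0.006,-0.02,-0.004,0,0,0,-1,0.011,-0.039,-0.003,0,0,0,-1,0.0165,-0.058,0.02,0,0,0,-1,0.02,-0.07,0.06,0,0,0])

```text
time: 11.85
tool_pos: [0.5987, -0.0761, 0.1152]
tcp_rot: [127.7, -0.6, -164.5]
force: [0.5, 0.6, 0.9]
finger_gap: 0.0001
```

drive_tool(steps=[-1,0.003,-0.01,0.04,0,0,0,-1,0.006,-0.02,0.08,0,0,0,-1,0.006,-0.02,0.11,0,0,0,-1,0.006,-0.02,0.12,0,0,0,-1,0.006,-0.02,0.12,0,0,0])

```text
time: 12.35
tool_pos: [0.6055, -0.095, 0.2379]
tcp_rot: [128.0, -0.3, -164.4]
force: [-0.0, -1.0, 0.2]
finger_gap: -0.0003
```

```bash
python3 snap.py 18 top scene; python3 lip.py top18; python3 - <<'E'
from h import *
f=pickle.load(open("top18.pkl","rb"));C=cloud(f);c=C[150:290,190:340]
m=((c[...,2]>.1)&(c[...,2]<.125)).astype(np.uint8);n,l,s,_=cv2.connectedComponentsWithStats(m);k=1+s[1:,4].argmax()
print(cv2.minAreaRect(c[l==k][:,:2].astype(np.float32)),np.median(c[l==k][:,2]))
E
```

```text
[ -33.6   37.9   68.1   34.1  114.1 -136.3] [ 0.6048 -0.0943  0.2356] [ 127.8   -0.5 -164.4] [0.9 0.1 0.2] 12.45
b,w,z -0.3086 -0.007 0.2356
top18 (np.int64(2414), np.float64(0.0008234388807913406), np.float64(0.03320853349892466))
((0.556201159954071, 0.10797373950481415), (0.23232747614383698, 0.1979156881570816), 15.966961860656738) 0.11109932670977622
```

View pics/scene18.png

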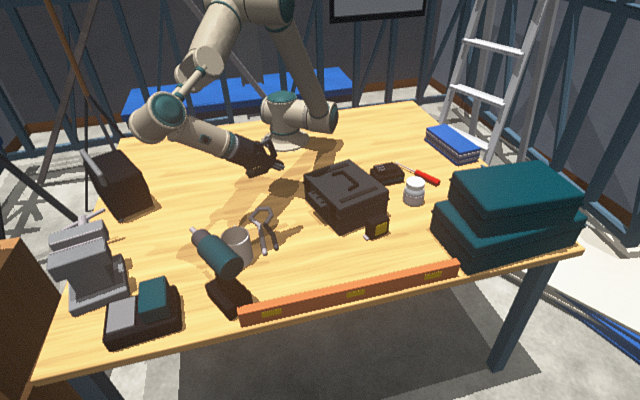

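View pics/top18.png

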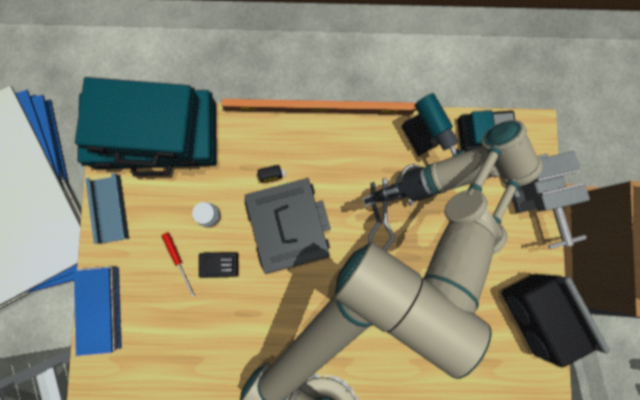

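The lid lies shut at (290,225) in the top view. The tape, tub, battery, driver, clamp and mug look unmoved, and the arm is clear of everything.

```bash
python3 -c "
from bench import bot
print(bot.finish_job()); print(bot.state()['time'])"
```

```text
the job is handed in; nothing more can be done
None
the job is handed in; nothing more can be done
```

The lid is fully shut and the job was handed in at about 12.5 s. I drew the lid forward by its lip with the shut fingertips until it fell from about 1.29 rad. I caught it under the lip on the back of the fingers at about 0.68 rad, roughly 137 mm open. I then lowered it along its arc until it lay shut and backed away.

**Final checks:**
- The lid angle measured 0.001 rad, with its top 111 mm above the bench.
- The case is within about 3 mm of where it started, and its heading is unchanged.
- By eye, the other things on the bench had not moved. I did not re-measure their positions.
- The wrist force read about zero, with the tool clear of everything.

**What went wrong:** my first hook, with the tool tilted, rode on top of the lip and pressed down with about 22 N for a moment. I lifted off, let the lid settle back on its stop, stood the tool nearly upright and pulled again. Contact forces were only a few newtons from there on. One brief 12 N reading came while the arm was moving fast and clear of the lid.

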